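Fume extraction to full, then start

TASK

Push the wide red-faced paddle lever on the white fume-extractor box with your fingertips, past its middle (yellow) detent all the way to the far (green) stop, so that the damper is fully open, and then press the green start button fully down and let it come up again. Do not press the green button before the damper is fully open, and do not touch the red stop button. Only push: do not pinch the paddle between the fingers, do not lift the button boxes or shove them about, and leave everything else on the bench where it is.

Things in the scene. Friction and masses are not known exactly. Their poses are not given: they have to be found in the camera images.
- console: white fume-extractor damper box, fixed to the bench, 200 (x) x 240 (y) x 90 mm (z), a black hose leaving its +x side; origin at the centre of its underside. Its +y axis is the direction in which the lever opens. On its grey top plate, in a row beside the lever on its +x side, are a white mark (shut), a yellow mark (middle detent) and a green mark (fully open), 40 mm apart
- damper (a joint): travel of the paddle lever along the console's +y, in m: 0 = shut, 0.040 = middle detent (half open), 0.080 = fully open, a hard stop. Sprung notches hold it at all three; a spring hump lies between each pair (its tops at 0.020 and 0.060), pushing over a hump takes about 8 to 12 N at a steady slow push (more if pushed fast), after which the lever snaps on into the next notch by itself; released before the top it springs back
- push_point (a point): middle of the red push face of the paddle, 123 mm above the bench; it moves with the lever. The paddle is an upright plate 100 mm wide (console x), 16 mm thick (console y) and 46 mm tall (100 to 146 mm above the bench), red on the side that faces the console's -y (push here), black on the other
- start_box: loose grey box 70 x 70 x 45 mm, about 0.6 kg, that carries the green start button on its top; origin at the centre of its underside
- stop_box: loose yellow box 70 x 70 x 45 mm, about 0.6 kg, that carries the red stop button; origin at the centre of its underside
- start_button_top (a point): centre of the top of the green button (32 mm across, in a black collar 48 mm across), 67 mm above the bench when up, the collar's top 57 mm
- start_button (a joint): how far the green button is pressed, in m: 0 = up, 0.006 = fully down; sprung, 1.5 N to start it moving, 5 N fully down
- stop_button (a joint): how far the red button is pressed, in m: 0 = up, 0.006 = fully down; same spring; must stay up
- spray_can: yellow spray can, 52 mm across, 180 mm tall, standing; to be left alone; origin at the centre of its underside
- green_bottle: white bottle with green cap, 48 mm across, 150 mm tall, standing; to be left alone; origin at the centre of its underside
- jar: amber jar with black cap, 54 mm across, 60 mm tall, standing; to be left alone; origin at the centre of its underside
- brush: dusting brush with wooden handle, about 200 mm long, lying flat; to be left alone; origin at the centre of its underside
- sample_box: small cardboard box 70 x 50 x 30 mm; to be left alone; origin at the centre of its underside
- torch: hand torch, 130 mm long, lying flat; to be left alone; origin at the centre of its underside
Not all that is in view belongs to the job. Leave any blue or purple look-alike of the start_box alone.

How it is judged:
By the outcome, as a careful person would: the job done as asked, in the order asked, and still so for the second after the job is handed in, with the robot touching nothing.
It also fails if it takes over 48 s, if anything falls off the work surface, if the arm or the gripper's body presses on something with over 40 N, if the wrist force passes 120 N, or if a joint passes its speed limit or range.

ROBOT

A 6-joint arm with a two-finger parallel gripper is mounted at the origin on the work surface. World frame = base frame: x ahead of the robot, y to its left, z up, the work surface at z = 0. Lengths are in m, angles in rad, forces in N, time in s.
With the tool pointing down it reaches from about 0.3 to 0.875 m from the base axis. Payload 4.2 kg.
Tool frame: the origin (TCP) lies where the fingers leave the gripper's body, on its centre line; the fingertips stand 73 mm ahead of it and the grasp point (between the pads) lies 54 mm ahead of it (ctrl.tip_extent is the distance from the TCP to the fingertips, in m); y points along the fingers, x is the direction in which the jaws open and shut, and the axes are right-handed (so a half turn about y gives the same grasp; the last joint's range is limited). The gripper opens to 85 mm and grips with 20 to 120 N. Pads are 22 mm wide; open, the fingers measure 114 mm over their backs; the gripper's body (76 mm by 85 mm) begins 54 mm behind the grasp point. The pads swing forward as they close: fully open they stand 13 mm farther back than shut.
Start: joints at [-1.329, 0.32, 1.565, -0, 1.257, -0.02], TCP at [0.149, -0.555, 0.304] pointing down, gripper open.
Joint ranges: [-3.11, 3.11], [-0.84, 2.01], [0.21, 2.61], [-1.34, 4.49], [0.05, 2.63], [-2.56, 2.56]. Speed limits (rad/s): [2.57, 2.57, 3.14, 3.14, 3.14, 3.14].

INTERFACE

Orientations are given as a unit quaternion [w, x, y, z].
In Python, from rig import sensors, eyes, job_done, ctrl gives the robot as it stands. The module is installed in compiled form; this text tells all that it offers.
- The arm moves only by the tool play_rows, never from a script. Its argument "steps" is a list of rows, each a list of 3 entries, a list of its own where there are three numbers: the shift along the tool's x, y, z in mm, then the turn about the tool's y in degrees, then the closure, from 0 (fully open) to 1 (shut). A call has 1 to 12 rows; each row is the pose to reach, as a shift and turn from the pose measured when the call began, along the tool's axes at that moment; what a row does not reach only later rows make up. A row lasts 1/8 s, in which the tool goes at most 62.5 mm and 10.7 degrees, less where a joint would pass 70% of its speed; a pose out of reach is approached as far as the arm can. A call with a gripper value outside its range is refused whole. The fingers move at their own pace and stop on an object; "force" is the grip in N (left out, the last holds). Time passes only in rows, so rows that repeat a pose let the fingers close. It gives the time, the measured TCP pose, the force and the opening at its end, in the units of the state.
- sensors.sense(): the state, without advancing time (a new reading comes with each control period).
- eyes.read_camera(name): name is "scene" or "side" or "wrist"; returns the picture (480x640x3 uint8, red, green, blue); there is no depth.
- eyes.camera_info(name): a dict with "K" (3x3 intrinsics, pixels), "rvec" (rotation vector, rad) and "tvec" (3), from world to camera coordinates, as OpenCV has them. Camera axes: x right, y down, z forward; pixel columns grow to the right and rows downward; lengths in m; the calibration is good to about 2 mm. A picture is of the moment at which its call begins: read the wrist's pose just before it. camera_info takes no time and is no camera call; for the wrist camera it gives the pose at the moment of the call.
- job_done(): hands the job in, once; it reports no verdict.
The state is a dict: "t": time; "joint_positions": joint angles; "joint_velocities": joint speeds; "joint_torque": joint torques, N m; "position": TCP position; "tool_rot": TCP orientation; "wrist_force": force on the tool from outside, world axes, zero at the start; "moment": the same for the moment, N m; "finger_gap": opening from 0.0 (shut) to 1.0 (fully open).
Only numpy, scipy, OpenCV 4.12 (cv2) and the standard library are available. Lean on these libraries where they do the work, as an engineer would, in place of code of your own. Each camera call takes 0.05 s, during which the arm holds its last target. There are 200 camera calls.

## Working session

There is one attempt and no reset: what is moved stays moved. The work goes in short steps, Python scripts to look and compute and a tool call to move; the robot and the scene stay as the last step left them, time stands still between calls to the robot, and variables do not carry over. Pictures are saved under pics/ and viewed, about 8 in all and at most 12, crops included, and the job is handed in when it is done.

Besides the shell and the picture viewer there is one more tool, called after ">>>" as name(argument=value, ...), one argument or row to a line, values as JSON. play_rows: Moves the arm, as the interface text tells. Its arguments: {"type":"object","properties":{"steps":{"type":"array","items":{"type":"array"}},"force":{"type":"number"}},"required":["steps"]}

```bash
mkdir -p pics; python3 - <<'E'
from rig import sensors, eyes, ctrl
import cv2, numpy as np
s=sensors.sense(); print({k:np.round(v,3).tolist() for k,v in s.items()}, ctrl.tip_extent)
for n in ["scene","side"]:
    im=eyes.read_camera(n); cv2.imwrite(f"pics/{n}0.png",im[:,:,::-1])
    i=eyes.camera_info(n); print(n,np.round(i["K"],1).tolist(),i["rvec"],i["tvec"])
E
```

```text
{'t': 0.0, 'joint_positions': [-1.329, 0.32, 1.566, -0.0, 1.257, -0.02], 'joint_velocities': [-0.001, -0.002, 0.002, 0.001, -0.001, 0.0], 'joint_torque': [-0.002, -41.553, -23.417, -0.0, 0.008, -0.0], 'position': [0.149, -0.555, 0.303], 'tool_rot': [0.561, -0.561, 0.431, -0.43], 'wrist_force': [0.844, -0.046, 0.086], 'moment': [-0.031, -0.01, -0.02], 'finger_gap': 0.996} 0.0726
scene [[553.2, 0.0, 311.6], [0.0, 553.2, 246.9], [0.0, 0.0, 1.0]] [ 1.46925734  2.1134035  -0.86497195] [ 0.18223461 -0.28990867  1.65296678]
side [[593.7, 0.0, 333.8], [0.0, 593.7, 234.2], [0.0, 0.0, 1.0]] [ 1.0069981  -2.399727    1.11029737] [0.39130722 0.31445312 1.06557509]
```

View pics/scene0.png

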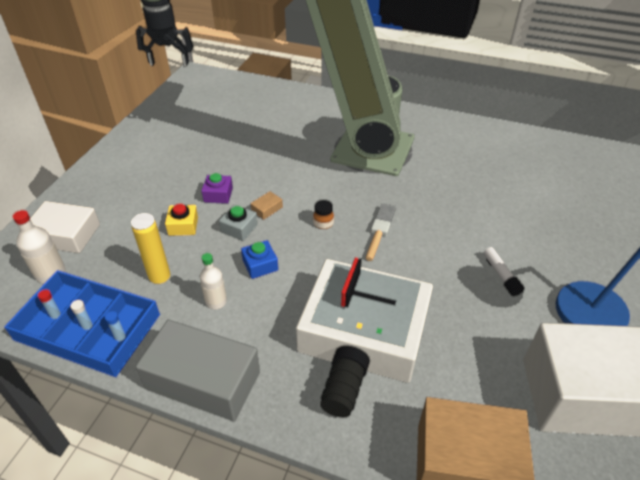

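View pics/side0.png

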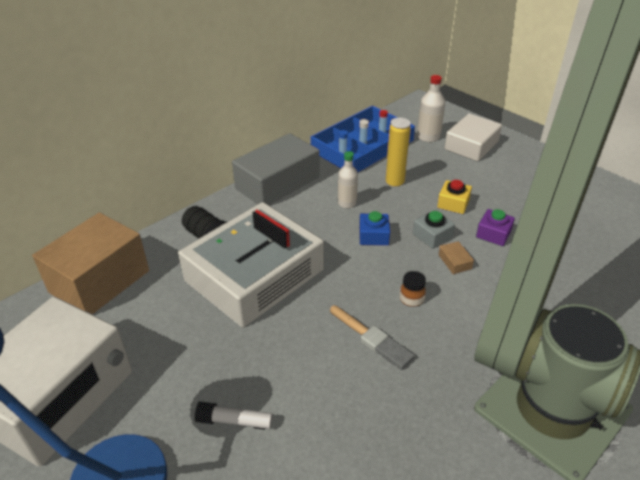

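```bash
cat > h.py <<'E'
import cv2, numpy as np
from rig import sensors, eyes
def cam(n):
    i=eyes.camera_info(n); R=cv2.Rodrigues(np.array(i["rvec"],float))[0]; t=np.array(i["tvec"],float).ravel()
    return np.array(i["K"],float),R,t
def ray(c,px):
    K,R,t=c; d=R.T@np.linalg.solve(K,[px[0],px[1],1.]); return -R.T@t, d/np.linalg.norm(d)
def plane(c,px,z):
    o,d=ray(c,px); return o+d*(z-o[2])/d[2]
def tri(rs):
    A=sum(np.eye(3)-np.outer(d,d) for o,d in rs); b=sum((np.eye(3)-np.outer(d,d))@o for o,d in rs)
    p=np.linalg.solve(A,b); return p,[float(np.linalg.norm(np.cross(p-o,d))) for o,d in rs]
def proj(c,p):
    K,R,t=c; q=K@(R@np.asarray(p)+t); return q[:2]/q[2]
def blobs(im,lo,hi,box,mn=5):
    x0,y0,x1,y1=box; hsv=cv2.cvtColor(im,cv2.COLOR_RGB2HSV)[y0:y1,x0:x1]
    m=cv2.inRange(hsv,np.array(lo),np.array(hi)); n,_,st,ce=cv2.connectedComponentsWithStats(m)
    return [(int(st[i,4]),np.round(ce[i]+[x0,y0],1).tolist()) for i in range(1,n) if st[i,4]>=mn]
E
python3 - <<'E'
from h import *
ims={n:cv2.imread(f"pics/{n}0.png")[:,:,::-1].copy() for n in("scene","side")}
box={"scene":dict(btn=(220,198,256,228),con=(320,305,400,345)),"side":dict(btn=(418,205,452,230),con=(205,212,262,250))}
for n in ims:
    c=cam(n); print(n,"cam pos",ray(c,(320,240))[0].round(3))
    print("btn",blobs(ims[n],(45,90,50),(85,255,255),box[n]["btn"]))
    print("green",blobs(ims[n],(45,90,50),(85,255,255),box[n]["con"],3),"yel",blobs(ims[n],(15,90,120),(35,255,255),box[n]["con"],3))
    print("white",blobs(ims[n],(0,0,195),(180,50,255),box[n]["con"],3))
a=cv2.resize(ims["scene"][240:390,280:450],None,fx=3,fy=3,interpolation=cv2.INTER_CUBIC)
b=cv2.resize(ims["side"][190:330,170:330],None,fx=3,fy=3,interpolation=cv2.INTER_CUBIC)
out=np.zeros((450,800,3),np.uint8); 
a=a[:, :400]; b=b[:420,:400]; out[:450,:400]=a; out[:420,400:]=b
cv2.imwrite("pics/crop1.png",out[:,:,::-1])
E
```

```text
scene cam pos [1.335 0.314 0.984]
btn [(133, [236.6, 211.7])]
green [(19, [378.9, 330.4])] yel [(29, [358.9, 325.3])]
white [(31, [339.5, 320.1]), (594, [348.3, 336.8])]
side cam pos [-0.145  0.711  0.928]
btn [(138, [434.9, 216.7])]
green [(10, [218.5, 240.2])] yel [(20, [233.5, 231.5])]
white []
```

View pics/crop1.png

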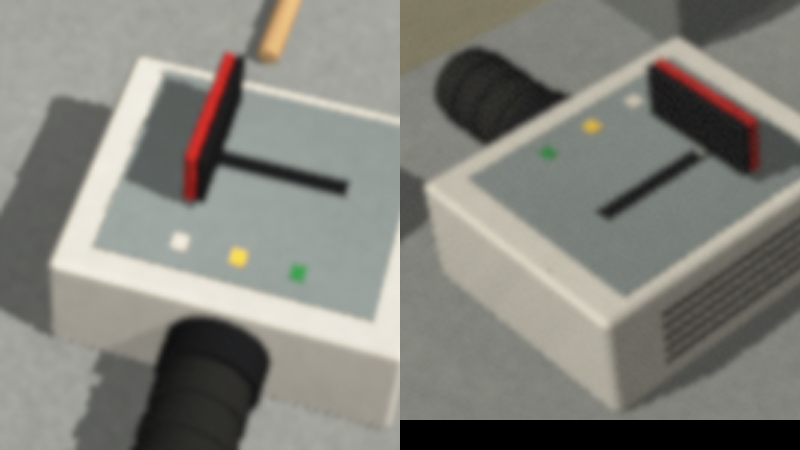

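```bash
python3 - <<'E'
from h import *
S,D=cam("scene"),cam("side")
def T(nm,a,b):
    p,e=tri([ray(S,a),ray(D,b)]); print(nm,p.round(4),np.round(e,4)); return p
btn=T("btn",(236.6,211.7),(434.9,216.7))
g=T("green",(378.9,330.4),(218.5,240.2)); y=T("yel",(358.9,325.3),(233.5,231.5)); w=T("white",(339.5,320.1),(247.5,223.5))
v=g-y; print("yaw(+y dir) marks",np.degrees(np.arctan2((g-w)[1],(g-w)[0])),np.linalg.norm(g-w))
a=T("red -x top",(357,257.7),(288.3,231)); b=T("red +x top",(342.7,292.7),(255,211))
print("paddle x dir",np.degrees(np.arctan2((b-a)[1],(b-a)[0])),np.linalg.norm(b-a))
c=T("con -y+x",(297.3,328),(262.7,203.3))
for nm,px in(("+y+x",(180,252.3)),("+y-x",(240.7,298.3))): print(nm,plane(D,px,.09).round(4))
print("-y-x",plane(S,(326.7,259),.09).round(4),"-y+x",plane(S,(297.3,328),.09).round(4),plane(D,(262.7,203.3),.09).round(4))
print("btn plane",plane(S,(236.6,211.7),.067).round(4),plane(D,(434.9,216.7),.067).round(4))
from scipy.spatial.transform import Rotation as R
q=sensors.sense()["tool_rot"]; print(R.from_quat(np.roll(q,-1)).as_matrix().round(3))
for n,cc,px in(("redbtn",S,(179,210)),("can top",S,(145,218)),("jar",S,(323,205)),("bottle",S,(207,258)),("blue",S,(259,247)),("purple",S,(215,177))):
    print(n,plane(cc,px,{"can top":.18,"bottle":.15,"jar":.06}.get(n,.067)).round(3))
E
```

```text
btn [ 0.4466 -0.2249  0.0596] [0.0013 0.0013]
green [0.6946 0.208  0.0931] [0.0008 0.0008]
yel [0.6959 0.1674 0.0925] [0.0006 0.0006]
white [0.6969 0.1278 0.0919] [0.001 0.001]
yaw(+y dir) marks 91.6820316357104 0.08027228431439604
red -x top [0.5685 0.1204 0.1434] [0.0003 0.0003]
red +x top [0.6683 0.124  0.1422] [0.002 0.002]
paddle x dir 2.078285771417415 0.09986993579279142
con -y+x [0.7381 0.0525 0.0841] [0.0002 0.0002]
+y+x [0.7222 0.2874 0.09  ]
+y-x [0.5308 0.2778 0.09  ]
-y-x [0.5467 0.0468 0.09  ] -y+x [0.7421 0.0544 0.09  ] [0.7319 0.0569 0.09  ]
btn plane [ 0.4526 -0.222   0.067 ] [ 0.4412 -0.2151  0.067 ]
[[ 0.259 -0.     0.966]
 [-0.966  0.002  0.259]
 [-0.002 -1.     0.   ]]
redbtn [ 0.496 -0.359  0.067]
can top [ 0.647 -0.332  0.18 ]
jar [ 0.349 -0.033  0.06 ]
bottle [ 0.682 -0.168  0.15 ]
blue [ 0.545 -0.12   0.067]
purple [ 0.349 -0.336  0.067]
```

The console lies at yaw ≈ 2°, with the red face at y ≈ 0.122 and x ≈ 0.62. The green button is near (0.447, -0.22). I'll go in front of the paddle at height with the fingers shut and the jaw axis parallel to the paddle.

>>> play_rows(
  steps=[
    [[-60,0,75],-10,1],
    [[-120,0,155],-20,1],
    [[-160,0,205],-28,1],
    [[-200,0,255],-36,1],
    [[-240,0,310],-44,1],
    [[-280,0,360],-52,1],
    [[-320,0,410],-60,1],
    [[-360,0,465],-68,1],
    [[-400,0,515],-74,1],
    [[-440,0,570],-77,1],
    [[-481,0,619],-77,1],
    [[-481,0,619],-77,1],
  ],
  force=60,
)

```text
t: 1.6
position: [0.6026, 0.0442, 0.3035]
tool_rot: [0.707, -0.707, -0.012, 0.013]
wrist_force: [0.5, -1.4, -0.0]
finger_gap: 0.004
```

```bash
cat > st.py <<'E'
from h import *
from rig import ctrl
from scipy.spatial.transform import Rotation as Rr
s=sensors.sense(); print({k:np.round(s[k],3).tolist() for k in("t","position","joint_positions","joint_velocities","wrist_force","finger_gap")},ctrl.tip_extent)
print(Rr.from_quat(np.roll(s["tool_rot"],-1)).as_matrix().round(3).tolist())
E
python3 st.py; python3 - <<'E'
from h import *
for n in("wrist","side"): cv2.imwrite(f"pics/{n}1.png",eyes.read_camera(n)[:,:,::-1])
w=cv2.imread("pics/wrist1.png"); s=cv2.imread("pics/side1.png")
cv2.imwrite("pics/both1.png",np.hstack([cv2.resize(w,(400,300)),s[120:420,130:530]]))
E
```

```text
{'t': 1.6, 'position': [0.603, 0.044, 0.304], 'joint_positions': [0.054, 0.366, 1.495, 0.001, 1.281, 0.018], 'joint_velocities': [0.672, 0.495, -0.751, -0.005, 0.243, 0.672], 'wrist_force': [0.457, -1.4, -0.02], 'finger_gap': 0.004} 0.0726
[[0.999, -0.001, -0.035], [0.035, 0.001, 0.999], [-0.001, -1.0, 0.001]]
```

View pics/both1.png

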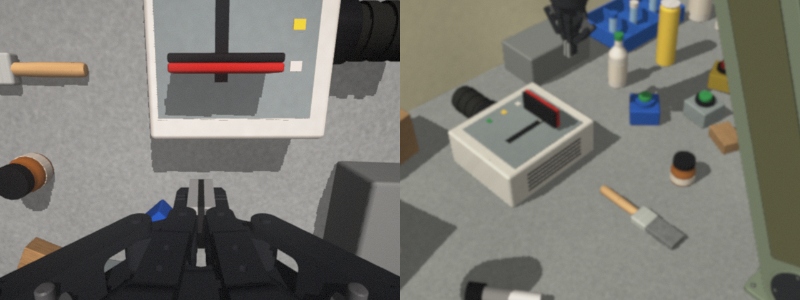

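```bash
python3 st.py; cat > pad.py <<'E'
from h import *
import sys
c=cam("wrist"); im=eyes.read_camera("wrist"); cv2.imwrite(f"pics/{sys.argv[1]}.png",im[:,:,::-1])
hsv=cv2.cvtColor(im,cv2.COLOR_RGB2HSV)
m=cv2.inRange(hsv,(0,150,110),(8,255,255))|cv2.inRange(hsv,(172,150,110),(180,255,255))
n,l,st,ce=cv2.connectedComponentsWithStats(m)
i=1+np.argmax(st[1:,4]); r=cv2.minAreaRect(np.argwhere(l==i)[:,::-1].astype(np.float32)); b=cv2.boxPoints(r)
print("red",st[i],b.round(1).tolist())
for p in b: print(plane(c,p,.146).round(4))
E
python3 pad.py wrist2
```

```text
{'t': 1.7, 'position': [0.604, 0.047, 0.303], 'joint_positions': [0.057, 0.37, 1.493, 0.004, 1.279, 0.016], 'joint_velocities': [-0.064, -0.045, 0.076, -0.065, 0.037, -0.039], 'wrist_force': [-0.174, -0.655, -0.659], 'finger_gap': 0.001} 0.0726
[[0.999, 0.0, -0.04], [0.04, 0.004, 0.999], [0.0, -1.0, 0.004]]
red [ 266  106  185   16 2678] [[265.8999938964844, 120.0], [266.0, 105.30000305175781], [450.1000061035156, 106.5999984741211], [450.0, 121.4000015258789]]
[0.5725 0.1163 0.146 ]
[0.5725 0.1239 0.146 ]
[0.6701 0.1269 0.146 ]
[0.6709 0.1195 0.146 ]
```

>>> play_rows(
  steps=[
    [[8,40,0],0,1],
    [[17,80,0],0,1],
    [[17,105,0],0,1],
    [[17,113,0],0,1],
    [[17,113,15],0,1],
    [[17,113,30],0,1],
    [[17,113,40],0,1],
    [[17,113,45],0,1],
    [[17,113,45],0,1],
    [[17,113,45],0,1],
  ],
)

```text
t: 3.0
position: [0.6176, 0.0903, 0.1897]
tool_rot: [0.707, -0.706, -0.013, 0.014]
wrist_force: [0.1, 0.0, 0.6]
finger_gap: -0.004
```

```bash
python3 st.py; python3 pad.py wrist3; python3 -c "
from h import *
cv2.imwrite('pics/side3.png',eyes.read_camera('side')[:,:,::-1])
w=cv2.imread('pics/wrist3.png'); s=cv2.imread('pics/side3.png')
cv2.imwrite('pics/both3.png',np.hstack([cv2.resize(w,(400,300)),cv2.resize(s[160:340,150:390],(400,300))]))"
```

```text
{'t': 3.0, 'position': [0.618, 0.09, 0.19], 'joint_positions': [0.126, 0.483, 1.607, 0.002, 1.053, 0.086], 'joint_velocities': [-0.005, 0.001, 0.001, 0.001, -0.001, 0.001], 'wrist_force': [0.139, 0.042, 0.632], 'finger_gap': -0.004} 0.0726
[[0.999, -0.002, -0.039], [0.039, 0.001, 0.999], [-0.002, -1.0, 0.001]]
red [ 169  240  337   25 8330] [[169.0, 264.0], [169.0, 240.0], [505.0, 240.0], [505.0, 264.0]]
[0.5719 0.1162 0.146 ]
[0.5723 0.1236 0.146 ]
[0.6701 0.1273 0.146 ]
[0.6713 0.12   0.146 ]
```

View pics/both3.png

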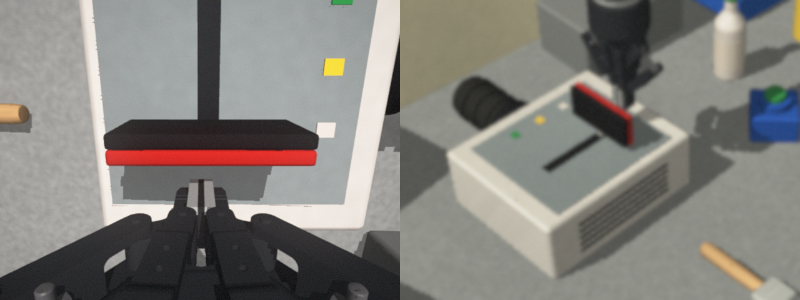

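The picture shows the shut fingertips just behind the red face, within about 4 mm of its middle. Now I'll push slowly.

>>> play_rows(
  steps=[
    [[3,0,8],0,1],
    [[4,0,13],0,1],
    [[4,0,16],0,1],
    [[4,0,19],0,1],
    [[4,0,22],0,1],
    [[4,0,25],0,1],
    [[4,0,28],0,1],
    [[4,0,31],0,1],
    [[4,0,34],0,1],
    [[4,0,37],0,1],
    [[4,0,40],0,1],
    [[4,0,43],0,1],
  ],
)

```text
t: 4.6
position: [0.6198, 0.1339, 0.1897]
tool_rot: [0.708, -0.706, -0.013, 0.014]
wrist_force: [-1.0, 0.5, -0.1]
finger_gap: -0.0
```

```bash
python3 st.py; python3 pad.py wrist4
```

```text
{'t': 4.6, 'position': [0.62, 0.134, 0.19], 'joint_positions': [0.194, 0.498, 1.582, 0.003, 1.064, 0.154], 'joint_velocities': [0.04, 0.006, -0.012, -0.003, 0.004, 0.037], 'wrist_force': [-1.016, 0.507, -0.091], 'finger_gap': -0.0} 0.0726
[[0.999, -0.002, -0.038], [0.038, 0.002, 0.999], [-0.002, -1.0, 0.003]]
red [ 160  275  329   25 7913] [[160.0, 275.0], [488.0, 275.0], [488.0, 299.0], [160.0, 299.0]]
[0.5712 0.1563 0.146 ]
[0.6689 0.16   0.146 ]
[0.67   0.1523 0.146 ]
[0.5706 0.1485 0.146 ]
```

>>> play_rows(
  steps=[
    [[0,0,3],0,1],
    [[0,0,6],0,1],
    [[0,0,9],0,1],
    [[0,0,12],0,1],
    [[0,0,15],0,1],
    [[0,0,18],0,1],
    [[0,0,21],0,1],
    [[0,0,24],0,1],
    [[0,0,27],0,1],
    [[0,0,30],0,1],
    [[0,0,33],0,1],
    [[0,0,36],0,1],
  ],
)

```text
t: 6.15
position: [0.6184, 0.1703, 0.1897]
tool_rot: [0.708, -0.706, -0.012, 0.014]
wrist_force: [-0.4, 0.4, 0.4]
finger_gap: -0.001
```

```bash
python3 st.py; python3 pad.py wrist5
```

```text
{'t': 6.15, 'position': [0.618, 0.17, 0.19], 'joint_positions': [0.249, 0.508, 1.563, 0.004, 1.073, 0.21], 'joint_velocities': [0.048, 0.008, -0.016, 0.024, 0.001, 0.035], 'wrist_force': [-0.372, 0.411, 0.411], 'finger_gap': -0.001} 0.0726
[[0.999, -0.003, -0.038], [0.038, 0.003, 0.999], [-0.002, -1.0, 0.003]]
red [ 162  290  325   24 7683] [[162.0, 290.0], [486.0, 290.0], [486.0, 313.0], [162.0, 313.0]]
[0.57   0.1878 0.146 ]
[0.6677 0.1915 0.146 ]
[0.6687 0.184  0.146 ]
[0.5695 0.1802 0.146 ]
```

>>> play_rows(
  steps=[
    [[0,0,3],0,1],
    [[0,0,6],0,1],
    [[0,0,9],0,1],
    [[0,0,11],0,1],
    [[0,0,13],0,1],
    [[0,0,13],0,1],
  ],
)

```text
t: 6.95
position: [0.6179, 0.1842, 0.1898]
tool_rot: [0.708, -0.706, -0.013, 0.014]
wrist_force: [0.5, 0.4, -0.4]
finger_gap: -0.005
```

```bash
python3 st.py; python3 pad.py wrist6
```

```text
{'t': 6.95, 'position': [0.618, 0.184, 0.19], 'joint_positions': [0.27, 0.512, 1.554, 0.005, 1.076, 0.229], 'joint_velocities': [-0.003, -0.002, 0.001, -0.002, -0.002, -0.001], 'wrist_force': [0.545, 0.355, -0.444], 'finger_gap': -0.005} 0.0726
[[0.999, -0.002, -0.038], [0.038, 0.004, 0.999], [-0.002, -1.0, 0.004]]
red [ 161  286  327   25 7695] [[161.0, 310.0], [161.0, 286.0], [487.0, 286.0], [487.0, 310.0]]
[0.5687 0.1951 0.146 ]
[0.5692 0.203  0.146 ]
[0.6673 0.2067 0.146 ]
[0.6684 0.1989 0.146 ]
```

View pics/wrist6.png

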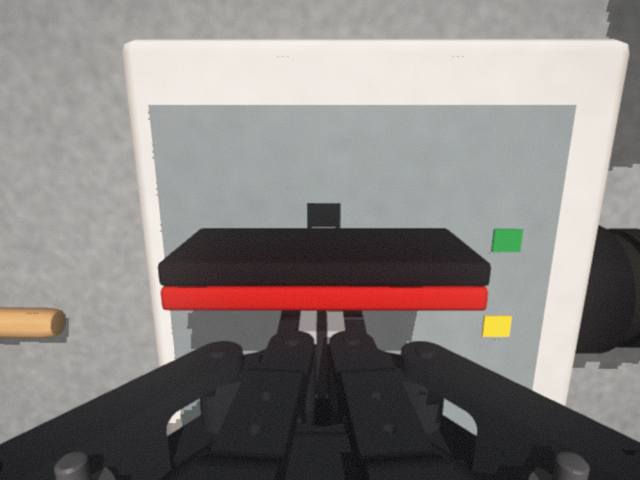

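The paddle has moved about 79 mm and sits by the green mark. I'll push a few millimetres more to check it is against the hard stop.

>>> play_rows(
  steps=[
    [[0,0,1],0,1],
    [[0,0,2],0,1],
    [[0,0,3],0,1],
    [[0,0,3],0,1],
  ],
)

```text
t: 7.5
position: [0.6179, 0.1859, 0.1898]
tool_rot: [0.708, -0.706, -0.013, 0.015]
wrist_force: [-0.8, -4.8, 0.8]
finger_gap: 0.002
```

```bash
python3 st.py
```

```text
{'t': 7.5, 'position': [0.618, 0.186, 0.19], 'joint_positions': [0.274, 0.513, 1.553, 0.002, 1.078, 0.234], 'joint_velocities': [-0.0, 0.001, 0.0, 0.002, -0.001, -0.0], 'wrist_force': [-0.833, -4.829, 0.832], 'finger_gap': 0.002} 0.0726
[[0.999, -0.003, -0.039], [0.039, 0.001, 0.999], [-0.002, -1.0, 0.002]]
```

>>> play_rows(
  steps=[
    [[0,0,2],0,1],
    [[0,0,4],0,1],
    [[0,0,5],0,1],
    [[0,0,5],0,1],
  ],
)

```text
t: 8.0
position: [0.6179, 0.1865, 0.1899]
tool_rot: [-0.704, 0.709, 0.013, -0.015]
wrist_force: [0.7, -14.9, 1.5]
finger_gap: -0.001
```

```bash
python3 pad.py wrist7
```

```text
red [ 162  291  325   24 7633] [[162.0, 291.0], [486.0, 291.0], [486.0, 314.0], [162.0, 314.0]]
[0.5694 0.2032 0.146 ]
[0.6671 0.2071 0.146 ]
[0.6682 0.1995 0.146 ]
[0.5689 0.1956 0.146 ]
```

Pushing to about 15 N gave no further movement, so the damper is at its hard stop. I'll back off, rise, and go to a viewing position near the start button.

>>> play_rows(
  steps=[
    [[0,0,-8],0,1],
    [[0,0,-25],0,1],
    [[0,-10,-45],0,1],
    [[0,-60,-50],0,1],
    [[0,-105,-60],0,1],
    [[-20,-113,-110],0,1],
    [[-50,-113,-165],0,1],
    [[-80,-113,-220],0,1],
    [[-105,-113,-275],0,1],
    [[-130,-113,-325],0,1],
    [[-150,-113,-375],0,1],
    [[-170,-113,-425],0,1],
  ],
)

```text
t: 9.55
position: [0.4638, -0.2461, 0.3075]
tool_rot: [-0.704, 0.71, 0.013, -0.014]
wrist_force: [0.8, -0.2, -0.3]
finger_gap: -0.001
```

>>> play_rows(
  steps=[
    [[-15,0,-35],0,1],
    [[-15,0,-35],0,1],
    [[-15,0,-35],0,1],
    [[-15,0,-35],0,1],
  ],
)

```text
t: 10.05
position: [0.4504, -0.2808, 0.308]
tool_rot: [-0.704, 0.71, 0.014, -0.014]
wrist_force: [0.1, -0.1, 0.1]
finger_gap: -0.003
```

```bash
python3 st.py; cat > btn.py <<'E'
from h import *
import sys
c=cam("wrist"); im=eyes.read_camera("wrist"); cv2.imwrite(f"pics/{sys.argv[1]}.png",im[:,:,::-1])
for a,p in blobs(im,(45,90,50),(85,255,255),(0,0,640,480),100):
    print(a,p,plane(c,p,.067).round(4), "ray",[v.round(4).tolist() for v in ray(c,p)])
E
python3 btn.py wrist8; python3 -c "
from h import *
cv2.imwrite('pics/scene8.png',eyes.read_camera('scene')[:,:,::-1])
w=cv2.imread('pics/wrist8.png'); s=cv2.imread('pics/scene8.png')
cv2.imwrite('pics/both8.png',np.hstack([cv2.resize(w,(400,300)),s[100:400,100:500]]))"
```

```text
{'t': 10.05, 'position': [0.45, -0.281, 0.308], 'joint_positions': [-0.576, 0.246, 1.659, -0.007, 1.233, -0.614], 'joint_velocities': [0.006, 0.002, 0.0, -0.003, -0.002, 0.001], 'wrist_force': [0.087, -0.136, 0.093], 'finger_gap': -0.003} 0.0726
[[0.999, -0.001, -0.04], [0.04, -0.007, 0.999], [-0.001, -1.0, -0.007]]
552 [466.0, 6.6] [ 0.5436 -0.1337  0.067 ] ray [[0.4484, -0.2133, 0.3785], [0.2839, 0.2373, -0.929]]
1478 [320.8, 138.5] [ 0.448  -0.2249  0.067 ] ray [[0.4484, -0.2133, 0.3785], [-0.0012, -0.0372, -0.9993]]
1169 [194.7, 272.5] [ 0.3499 -0.3344  0.067 ] ray [[0.4484, -0.2133, 0.3785], [-0.2828, -0.3477, -0.894]]
```

View pics/both8.png

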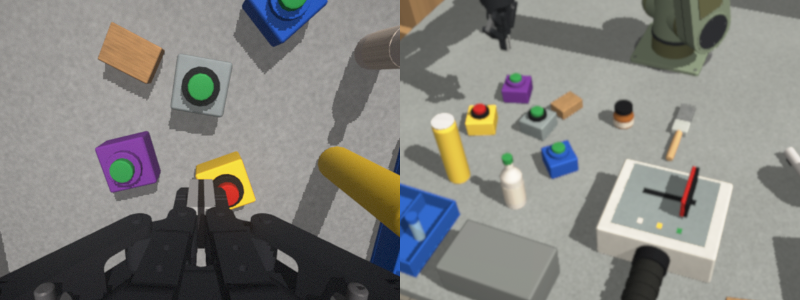

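>>> play_rows(
  steps=[
    [[0,0,30],0,1],
    [[0,0,57],0,1],
    [[0,30,57],0,1],
    [[0,80,57],0,1],
    [[0,125,57],0,1],
    [[0,145,57],0,1],
    [[0,154,57],0,1],
    [[0,156,57],0,1],
    [[0,156,57],0,1],
    [[0,156,57],0,1],
  ],
)

```text
t: 11.4
position: [0.4485, -0.2252, 0.1523]
tool_rot: [-0.704, 0.71, 0.015, -0.014]
wrist_force: [0.4, -0.3, 0.9]
finger_gap: -0.004
```

```bash
python3 st.py; python3 btn.py wrist9; python3 -c "
from h import *
cv2.imwrite('pics/side9.png',eyes.read_camera('side')[:,:,::-1])
w=cv2.imread('pics/wrist9.png'); s=cv2.imread('pics/side9.png')
cv2.imwrite('pics/both9.png',np.hstack([cv2.resize(w,(400,300)),cv2.resize(s[160:265,370:510],(400,300),interpolation=cv2.INTER_CUBIC)]))"
```

```text
{'t': 11.4, 'position': [0.449, -0.225, 0.152], 'joint_positions': [-0.485, 0.357, 1.944, -0.01, 0.836, -0.519], 'joint_velocities': [-0.002, 0.0, 0.003, -0.001, 0.0, -0.002], 'wrist_force': [0.448, -0.322, 0.95], 'finger_gap': -0.004} 0.0726
[[0.999, 0.001, -0.04], [0.04, -0.009, 0.999], [0.0, -1.0, -0.009]]
6045 [597.5, 37.1] [ 0.5412 -0.1256  0.067 ] ray [[0.4464, -0.1576, 0.2228], [0.5119, 0.1729, -0.8415]]
2731 [318.3, 275.0] [ 0.4475 -0.2175  0.067 ] ray [[0.4464, -0.1576, 0.2228], [0.0068, -0.3588, -0.9334]]
```

View pics/both9.png

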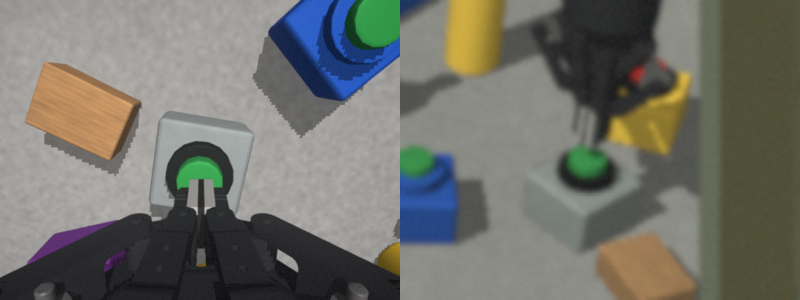

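>>> play_rows(
  steps=[
    [[0,3,0],0,1],
    [[0,6,0],0,1],
    [[0,9,0],0,1],
    [[0,11,0],0,1],
    [[0,12,0],0,1],
    [[0,13,0],0,1],
    [[0,14,0],0,1],
    [[0,15,0],0,1],
    [[0,15,0],0,1],
  ],
)

```text
t: 12.62
position: [0.4483, -0.2253, 0.1372]
tool_rot: [-0.704, 0.71, 0.014, -0.014]
wrist_force: [-0.8, -0.0, 2.4]
finger_gap: 0.001
```

>>> play_rows(
  steps=[
    [[0,1,0],0,1],
    [[0,2,0],0,1],
    [[0,3,0],0,1],
    [[0,4,0],0,1],
    [[0,4,0],0,1],
    [[0,4,0],0,1],
  ],
)

```text
t: 13.38
position: [0.4483, -0.2253, 0.1336]
tool_rot: [-0.704, 0.71, 0.014, -0.014]
wrist_force: [-2.1, 1.2, 6.5]
finger_gap: 0.0
```

>>> play_rows(
  steps=[
    [[0,1,0],0,1],
    [[0,2,0],0,1],
    [[0,3,0],0,1],
    [[0,3,0],0,1],
  ],
)

```text
t: 13.88
position: [0.4484, -0.2253, 0.1333]
tool_rot: [-0.704, 0.71, 0.015, -0.014]
wrist_force: [-6.2, 4.0, 24.3]
finger_gap: 0.001
```

The button is bottomed out: 24 N with only 0.3 mm of further movement. I'll release straight up and look.

>>> play_rows(
  steps=[
    [[0,-3,0],0,1],
    [[0,-8,0],0,1],
    [[0,-20,0],0,1],
    [[0,-60,0],0,1],
    [[0,-110,0],0,1],
    [[0,-160,0],0,1],
    [[0,-175,-30],0,1],
    [[0,-175,-56],0,1],
    [[0,-175,-56],0,1],
    [[0,-175,-56],0,1],
  ],
)

```text
t: 15.12
position: [0.4502, -0.2792, 0.3084]
tool_rot: [-0.704, 0.71, 0.014, -0.014]
wrist_force: [-0.6, 0.5, -0.2]
finger_gap: -0.004
```

```bash
python3 st.py; python3 btn.py wrist10; python3 -c "
from h import *
cv2.imwrite('pics/scene10.png',eyes.read_camera('scene')[:,:,::-1])
cv2.imwrite('pics/side10.png',eyes.read_camera('side')[:,:,::-1])
for n,bx in(('scene',(220,198,256,228)),('side',(418,205,452,230))):
    print(n,blobs(cv2.imread(f'pics/{n}10.png')[:,:,::-1].copy(),(45,90,50),(85,255,255),bx))
w=cv2.imread('pics/scene10.png'); s=cv2.imread('pics/side10.png')
cv2.imwrite('pics/both10.png',np.hstack([w[120:420,80:480],s[120:420,150:550]]))"
```

```text
{'t': 15.125, 'position': [0.45, -0.279, 0.308], 'joint_positions': [-0.574, 0.244, 1.661, -0.006, 1.232, -0.612], 'joint_velocities': [0.007, -0.004, 0.007, 0.001, -0.003, -0.002], 'wrist_force': [-0.637, 0.543, -0.234], 'finger_gap': -0.004} 0.0726
[[0.999, 0.001, -0.04], [0.04, -0.008, 0.999], [0.0, -1.0, -0.008]]
676 [465.8, 7.8] [ 0.5438 -0.1327  0.067 ] ray [[0.448, -0.2116, 0.3789], [0.2852, 0.2351, -0.9292]]
1468 [320.5, 140.8] [ 0.448  -0.2249  0.067 ] ray [[0.448, -0.2116, 0.3789], [-0.0002, -0.0427, -0.9991]]
1169 [194.9, 274.2] [ 0.35   -0.3344  0.067 ] ray [[0.448, -0.2116, 0.3789], [-0.2808, -0.3516, -0.893]]
scene [(133, [236.6, 211.7])]
side [(138, [434.9, 216.6])]
```

View pics/both10.png

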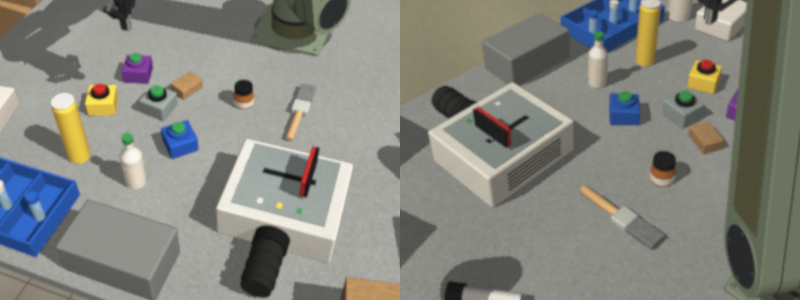

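```bash
python3 - <<'E'
from h import *
from rig import job_done
c=cam("scene")
P=[]
for f in("scene0","scene10"):
    b=blobs(cv2.imread(f"pics/{f}.png")[:,:,::-1].copy(),(0,150,100),(8,255,255),(310,245,420,320),60); P.append(plane(c,max(b)[1],.14)); print(b)
print("shift mm",np.round(1000*(P[1]-P[0]),1))
ok=70<1000*(P[1]-P[0])[1]<90
if ok: print(job_done())
E
```

```text
[(195, [348.1, 281.2])]
[(214, [386.8, 290.8])]
shift mm [-2.6 79.3  0. ]
the job is handed in; nothing more can be done
None
```

I opened the damper fully, then pressed the green start button fully down and let it come up, and handed the job in at about 15 s.

- **Damper:** I pushed the red face slowly with the shut fingertips, past the yellow detent to the far stop. Pushing at about 15 N moved it no further. After I let go, the scene camera showed 79.3 mm of travel, against 80 mm nominal.
- **Start button:** It bottomed out after about 6 mm; pressing on to 24 N moved it only about 0.3 mm more. Once released, the green button sat within 0.1 px of its original place in both fixed cameras, so it is up and its box had not shifted.
- **Everything else:** I never went down onto the red stop button. The last pictures show the other things where they were, and the arm was clear of everything at hand-in.
- **One disagreement:** My first two-view measurement put the button top about 7 mm lower than the stated 67 mm. The fingertips' height at full press (61 mm) agreed with the stated figure, so I went with that.

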